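# Lock the organizer's top tier and prove it with a pull

### The arm

A 6-joint arm with a two-finger parallel gripper is mounted at the origin on the work surface. World frame = base frame: x ahead of the robot, y to its left, z up, the work surface at z = 0. Lengths are in m, angles in rad, forces in N, time in s.
With the tool pointing down it reaches from about 0.375 to 0.9 m from the base axis. Payload 3.1 kg.
Tool frame: the origin (TCP) lies midway between the tips of the shut fingers; the grasp point (between the pads) lies 19 mm behind it; z points along the fingers, y is the line along which they close (so a half turn about z gives the same grasp; the last joint's range is limited). The gripper opens to 87 mm and grips with 3 to 60 N. Pads are 19 mm wide; open, the fingers measure 117 mm over their backs; the gripper's body (75 mm by 190 mm) begins 51 mm behind the grasp point.
Start: joints at [-1.333, 0.527, 1.433, -0, 1.181, -0.178], TCP at [0.253, -0.571, 0.223] pointing down, gripper open.
Joint ranges: [-3.08, 3.08], [-0.75, 2.2], [0.22, 2.44], [-1.43, 4.57], [0, 2.65], [-2.85, 2.85]. Speed limits (rad/s): [2.79, 2.79, 3.14, 3.14, 3.14, 3.14].

### API

Orientations are given as a rotation vector (axis times angle).
In Python, from cell import monitor, imaging, ticket gives the robot as it stands.
- The arm moves only by the shell command python3 -m pendant 'ROWS' [FORCE]. ROWS is a JSON object of lists of equal length, an entry for each row: "dp": the shift along the tool's x, y, z in units of 300 mm (1.0 is 300 mm), a list of three; "yaw": the turn about the tool's z in units of 120 degrees (1.0 is 120 degrees); "claw": the closure, from 0 (fully open) to 1 (shut). A call has 1 to 8 rows; each row is the pose to reach, as a shift and turn from the pose commanded when the call began, along the tool's axes at that moment; what a row does not reach only later rows make up. A row lasts 1/10 s, in which the tool goes at most 50 mm and 8.59 degrees, less where a joint would pass 70% of its speed; a pose out of reach is approached as far as the arm can. A call with a number of a shift or a turn outside -1 to 1 is refused whole. A call with a gripper value outside its range is refused whole. The fingers move at their own pace and stop on an object; FORCE is the grip in N (left out, the last holds). Time passes only in rows, so rows that repeat a pose let the fingers close. It gives the time, the measured TCP pose, the force, the opening and the grip force at its end, in the units of the state.
- monitor.observe(): the state, without advancing time (a new reading comes with each control period).
- imaging.camera(name): name is "scene" or "side" or "wrist"; returns a dict with "pixels" (400x640x3 uint8, blue, green, red), "intrinsics" (3x3 intrinsics, pixels), "k1" (the pictures are not rectified: a ray, as slopes to the right and down, at radius r is drawn at 1 + k1 r^2 times it, then the intrinsics apply), "extrinsics" (4x4, takes a point from camera to world coordinates); the wrist camera has in their place "tool_from_camera" (4x4, takes a point from camera to tool coordinates, whose origin is the TCP and whose axes are the flange's). Camera axes: x right, y down, z forward; pixel columns grow to the right and rows downward; lengths in m; the calibration is good to about 2 mm. A picture is of the moment at which its call begins: read the wrist's pose just before it. There is no depth.
- ticket.sign_off(): hands the job in; it is judged then, once.
Trained networks look in a picture, given as the dict that the camera call returned (one of the last four; its "shot" number tells which), for a name from the list of things; names that differ only in an ending like _2 or _b are one class to them, and where a whole thing is asked for, a point or a joint stands for the part that bears it (a point fixed in the world has none). Each returns a list of dicts, best first, with "p" (0 to 1); they miss things now and then, are a little off and sometimes report something else, mostly with a low value. They report only what shows in the picture. A call takes as long as a camera call. They do not tell look-alikes from the thing itself.
- imaging.boxes_of(picture, label): "rect" ([left, top, right, bottom] in pixels, round what is visible of it).
- imaging.cut_out(picture, label): "mask" (400x640 bool, what is visible of it) and "rect" ([left, top, right, bottom] in pixels, round what is visible of it).
The state is a dict: "time_s": time; "q": joint angles; "joint_vel": joint speeds; "effort": joint torques, N m; "tcp_pos": TCP position; "ee_rot": TCP orientation; "contact_force": force on the tool from outside, world axes, zero at the start; "ft_torque": the same for the moment, N m; "gripper_width": opening from 0.0 (shut) to 1.0 (fully open); "gripper_force": force on a finger pad.
Only numpy, scipy, OpenCV 4.12 (cv2) and the standard library are available. Lean on these libraries where they do the work, as an engineer would, in place of code of your own. Each camera call takes 0.05 s, during which the arm holds its last target. There are 200 camera calls.

### The job

Pack the hairbrush away inside the organizer's open bottom tier, set the loose top tier on it so that it sits fully down, and then slide the locking yoke all the way home. Prove that the lock holds: by its handle, pull the top tier straight up with about 12 N, so that the sprung yoke rises about 10 mm, keep up that pull for a good second, then let the tier back down, fully seated and still locked, and let go. Put the brush and the tier down rather than dropping them, and leave the perfume bottle, dish and eyelash curler where they are.

Things in the scene. Friction and masses are not known exactly. Their poses are not given: they have to be found in the camera images.
- base: Bottom tier, fixed: an open clear acrylic tray, 130 mm (x) by 240 mm (y), 62 mm high, inner opening 118 x 228 mm, inner floor 6 mm up. Origin: centre of its underside, z up; -x is the side with the yoke's tab, towards the robot. With the top tier seated, the tier's centre is over this origin, its long side along y (either way round), its handle's centre 132 mm up.
- tier_handle (a point): Middle of the white handle bar over the centre of the loose rose top tier. The bar runs along the tier's y, 100 mm long, 14 mm wide (x), 12 mm high, with posts 45 mm each side of its middle. It is 85 mm above the tier's lowest edge and 27 mm above its side walls' rim, and its underside is clear but for a thin divider level with that rim.
- tier_center (a point): Centre of the loose top tier (about 0.22 kg), 29 mm above its lowest edge, right under the handle: a tray 126 mm (x) by 236 mm (y), 58 mm high. Below its floor a rim 15 mm deep, 110 x 220 mm tapering to 100 x 210 mm, drops inside the bottom tier. A brass lug (28 mm wide, 20 mm out) is at the middle of each short end. A half turn changes nothing.
- brush_neck (a point): Grip point of the loose pink hairbrush (about 0.09 kg): on its handle near its centre of mass, 24 mm above what it lies on, 20 mm thick there. It lies along its x, bristles down, 35 mm high: the 50 mm wide head reaches from 22 to 102 mm off towards +x, the handle to 79 mm off towards -x. In the bottom tier it goes along the long side, either way round.
- yoke_grip (a point): Grip point of the pink upright tab of the brass locking yoke: 10 mm thick (base's x), 24 mm wide (base's y), 102 mm above the vanity; tab top at 118, crossbar top at 80 mm. Push or draw it along the base's +x to lock: 133 mm from the base's centre fully unlocked, 93 mm when home. The yoke is a U round the near side of the organizer.
- yoke_hook (a point): Underside centre of the yoke's hook on the +y side (another mirrors it on the -y side): 28 mm wide, 8 mm thick, 77 mm above the vanity, inner ends of the hooks 252 mm apart. With the yoke home the hooks stand 3 mm over the seated tier's lugs and keep it from lifting.
- yoke (a joint): Slide of the locking yoke, m: 0 fully unlocked, 0.040 fully home (hard stop). About 1.5 N of friction; stays where it is left.
- catch_rise (a joint): How far the sprung yoke is raised, m: 0 at rest, stop at 0.022. The spring is 900 N/m; tier and yoke weigh about 3.2 N together, so a 12 N pull on the locked tier's handle raises it about 10 mm, after the tier has first risen 3 mm freely. Sinks back to 0 when let down.
- perfume: Bystander: amber glass perfume bottle, 40 x 60 mm, 106 mm high, black cap. Origin at the centre of its underside.
- dish: Bystander: small blue ceramic dish, 100 mm across, 25 mm high. Origin at the centre of its underside.
- curler: Bystander: steel eyelash curler lying flat, about 115 x 65 mm, 10 mm high. Origin at its middle on the underside.
Things that resemble listed ones, but are neither listed nor needed, are in the scene too. What is shaped like the part that bears brush_neck but purple or yellow is not meant.

How it is judged:
On the way, in this order (a step that is already met when the one before it is completed fails the run):
1. the hairbrush lies in the bottom tier, let go (x of brush_neck in the frame of base between -0.045 and 0.045 m and y of brush_neck in the frame of base between -0.06 and 0.06 m and z of brush_neck in the frame of base below 0.042 m and contact force between the fingers and brush below 0.1 N), for 0.2 s.
2. the top tier sits fully down on the bottom tier (z of tier_handle in the frame of base between 0.127 and 0.1355 m and x of tier_handle in the frame of base between -0.008 and 0.008 m and y of tier_handle in the frame of base between -0.008 and 0.008 m and angle between the y axis of tier_handle and the y axis of base, either way round below 0.08 rad and value of joint yoke below 0.03 m), for 0.2 s.
3. the yoke is slid home over the seated tier (z of tier_handle in the frame of base between 0.127 and 0.1355 m and x of tier_handle in the frame of base between -0.008 and 0.008 m and y of tier_handle in the frame of base between -0.008 and 0.008 m and angle between the y axis of tier_handle and the y axis of base, either way round below 0.08 rad and value of joint yoke above 0.036 m), for 0.2 s.
4. the tier is pulled up by the fingers against the locked yoke, which rises 6 to 15 mm, for 0.6 s (value of joint catch_rise between 0.006 and 0.015 m and value of joint yoke above 0.034 m and contact force between yoke and tier above 4 N and contact force between the fingers and tier above 1 N), for 0.6 s.
At the end, for the whole second after the job is handed in: The hairbrush lies in the bottom tier (its neck within 45 mm of the middle across and 60 mm along); the top tier sits fully down (within 3.5 mm), within 8 mm of centre and 0.08 rad of square; the yoke is home to within 5 mm and its spring is back down (under 2 mm); all is at rest (x of brush_neck in the frame of base between -0.045 and 0.045 m and y of brush_neck in the frame of base between -0.06 and 0.06 m and z of brush_neck in the frame of base below 0.042 m and z of tier_handle in the frame of base between 0.127 and 0.1355 m and x of tier_handle in the frame of base between -0.008 and 0.008 m and y of tier_handle in the frame of base between -0.008 and 0.008 m and angle between the y axis of tier_handle and the y axis of base, either way round below 0.08 rad and value of joint yoke above 0.035 m and value of joint catch_rise below 0.002 m and linear speed of each of tier, brush below 0.02 m/s); the robot touches nothing.
It fails at once if the proof pull is overdone: the yoke is raised more than 19 mm (about 20 N) (value of joint catch_rise above 0.019 m).
It fails at once if the top tier is let go in mid-air, more than 30 mm above its seat (height (world z) of tier_handle above 0.165 m and contact force between the fingers and tier below 0.05 N).
It fails at once if the hairbrush is let go in mid-air, more than about 60 mm up (height (world z) of brush_neck above 0.09 m and contact force between the fingers and brush below 0.05 N).
It fails at once if the perfume bottle, dish or eyelash curler is moved by more than 20 mm (distance of any of perfume, dish, curler from where it was at the start of the episode above 0.02 m).
It also fails if it takes over 72 s, if anything falls off the work surface, if the arm or the gripper's body presses on something with over 40 N, if the wrist force passes 120 N, or if a joint passes its speed limit or range.

## Working session

There is one attempt and no reset: what is moved stays moved. The work goes in short steps, Python scripts to look and compute and a shell command to move; the robot and the scene stay as the last step left them, time stands still between calls to the robot, and variables do not carry over. Pictures are saved under pics/ and viewed, at most 12 in all, crops included, and the job is handed in when it is done.

```bash
ls; mkdir -p pics; cat > h.py <<'E'
import numpy as np, cv2
from scipy.spatial.transform import Rotation as R
from cell import monitor, imaging, ticket
def cam(n):
    s=monitor.observe(); d=imaging.camera(n)
    if n=="wrist":
        T=np.eye(4);T[:3,:3]=R.from_rotvec(s["ee_rot"]).as_matrix();T[:3,3]=s["tcp_pos"]
        d["X"]=T@np.array(d["tool_from_camera"])
    else: d["X"]=np.array(d["extrinsics"])
    return d
def ray(d,uv):
    K=np.array(d["intrinsics"]);k=d["k1"]
    p=(np.atleast_2d(uv)-K[:2,2])/[K[0,0],K[1,1]]
    q=p.copy()
    for _ in range(30): q=p/(1+k*(q**2).sum(1,keepdims=True))
    v=np.c_[q,np.ones(len(q))]@d["X"][:3,:3].T
    return d["X"][:3,3],v
def onz(d,uv,z):
    o,v=ray(d,uv); return o+v*((z-o[2])/v[:,2])[:,None]
def proj(d,P):
    P=np.atleast_2d(P);c=(P-d["X"][:3,3])@d["X"][:3,:3]
    s=c[:,:2]/c[:,2:];s=s*(1+d["k1"]*(s**2).sum(1,keepdims=True))
    K=np.array(d["intrinsics"]);return s*[K[0,0],K[1,1]]+K[:2,2]
def move(goal,yaw=0):
    "tool shift in 300mm units to world goal"
    s=monitor.observe();r=R.from_rotvec(s["ee_rot"])
    return np.round(r.inv().apply(np.array(goal)-s["tcp_pos"])/.3,4)
E
python3 - <<'E'
from h import *
np.set_printoptions(precision=3,suppress=True)
s=monitor.observe();print(s["tcp_pos"],R.from_rotvec(s["ee_rot"]).as_matrix())
for n in("scene","side"):
    d=cam(n);cv2.imwrite(f"pics/{n}0.png",d["pixels"])
    for l in("base","tier_center","brush_neck","yoke_grip","perfume","dish","curler"):
        for r in imaging.cut_out(d,l)[:4]:
            m=r["mask"];v,u=np.nonzero(m);print(n,l,round(r["p"],2),r["rect"],onz(d,[u.mean(),v.mean()],.02)[0],d["pixels"][m].mean(0).round())
E
```

```text
pics
[ 0.253 -0.571  0.222] [[ 0.914  0.405 -0.   ]
 [ 0.405 -0.914  0.002]
 [ 0.    -0.002 -1.   ]]
scene base 0.96 [236.7, 170.1, 352.5, 271.9] [0.555 0.    0.02 ] [117. 119. 126.]
scene tier_center 0.69 [124.3, 242.6, 229.8, 325.0] [ 0.427 -0.364  0.02 ] [120. 111. 139.]
scene brush_neck 0.91 [271.3, 135.3, 292.5, 166.9] [0.289 0.216 0.02 ] [103.  38.  79.]
scene brush_neck 0.83 [371.8, 136.4, 419.7, 167.8] [0.577 0.488 0.02 ] [ 17. 119. 137.]
scene brush_neck 0.67 [327.3, 151.8, 371.3, 177.2] [0.499 0.335 0.02 ] [ 98.  74. 141.]
scene yoke_grip 0.75 [235.6, 171.2, 337.7, 245.5] [0.444 0.03  0.02 ] [41. 70. 93.]
scene yoke_grip 0.33 [345.3, 251.5, 388.1, 279.3] [ 0.776 -0.028  0.02 ] [93. 86. 86.]
scene perfume 0.81 [290.8, 287.2, 307.0, 329.8] [ 0.722 -0.231  0.02 ] [24. 41. 64.]
scene dish 0.7 [386.3, 190.0, 418.5, 213.9] [0.737 0.259 0.02 ] [104.  74.  49.]
scene dish 0.38 [126.3, 243.1, 227.9, 328.6] [ 0.427 -0.363  0.02 ] [120. 111. 139.]
scene curler 0.68 [341.5, 249.8, 386.7, 279.6] [ 0.775 -0.028  0.02 ] [100.  93.  94.]
scene curler 0.59 [387.9, 193.2, 415.2, 214.9] [0.73
[... 264 characters left out ...]
 ] [ 59.  83. 103.]
side tier_center 0.68 [331.2, 144.2, 400.7, 172.7] [ 0.432 -0.388  0.02 ] [111. 106. 132.]
side brush_neck 0.9 [276.1, 281.1, 346.3, 316.7] [0.496 0.329 0.02 ] [101.  84. 140.]
side brush_neck 0.89 [375.6, 261.6, 411.6, 318.6] [0.283 0.235 0.02 ] [98. 47. 80.]
side brush_neck 0.78 [214.1, 334.1, 287.5, 360.9] [0.574 0.485 0.02 ] [ 41. 129. 144.]
side yoke_grip 0.61 [292.7, 171.5, 361.4, 244.8] [ 0.507 -0.032  0.02 ] [ 59.  83. 103.]
side perfume 0.9 [279.3, 148.0, 289.5, 172.7] [ 0.741 -0.279  0.02 ] [33. 50. 71.]
side dish 0.56 [207.8, 249.0, 244.8, 276.2] [0.739 0.257 0.02 ] [95. 73. 53.]
side curler 0.58 [229.2, 195.4, 268.3, 223.7] [0.764 0.015 0.02 ] [102.  98.  99.]
```

```bash
python3 - <<'E'
import cv2,numpy as np
a=cv2.imread("pics/scene0.png")[120:340,110:430];b=cv2.imread("pics/side0.png")[130:370,190:430]
a=cv2.resize(a,None,fx=2.5,fy=2.5,interpolation=3)
b=cv2.resize(b,None,fx=2.4,fy=2.4,interpolation=3)
cv2.imwrite("pics/a.png",a);cv2.imwrite("pics/b.png",b)
E
```

```text
(no output)
```

View pics/a.png

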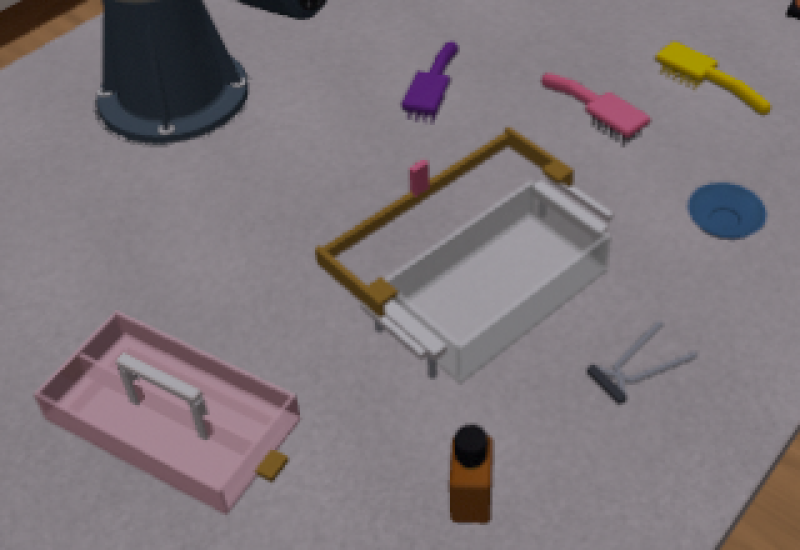

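View pics/b.png

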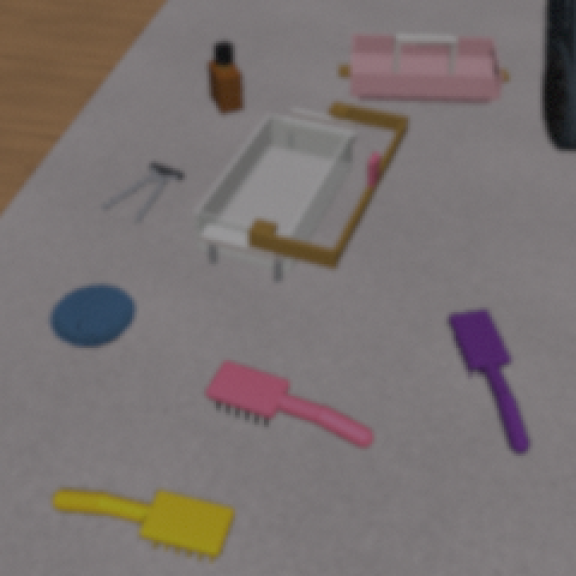

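The scene view shows the pink brush at about (350,165) full-frame, the base at (300,220) with its yoke out, and the tier at (175,285). The side view agrees. I'll move over the tier first for a wrist look.

```bash
python3 -m pendant '{"dp":[[0.7,-0.3,-0.6],[0.7,-0.3,-0.6],[0.7,-0.3,-0.6],[0.7,-0.3,-0.6],[0.7,-0.3,-0.6],[0.7,-0.3,-0.6],[0.7,-0.3,-0.6],[0.7,-0.3,-0.6]],"yaw":[0,0,0,0,0,0,0,0],"claw":[0,0,0,0,0,0,0,0]}' 20
cat > look.py <<'E'
import sys
from h import *
np.set_printoptions(precision=3,suppress=True)
d=cam("wrist");cv2.imwrite(f"pics/{sys.argv[1]}.png",d["pixels"])
import pickle;pickle.dump({k:d[k] for k in("intrinsics","k1","X")},open(f"{sys.argv[1]}.pkl","wb"))
print(d["X"])
for a in sys.argv[2:]:
    l,z=a.split(":");z=float(z)
    for r in imaging.cut_out(d,l)[:3]:
        m=r["mask"].astype(np.uint8);v,u=np.nonzero(m)
        P=onz(d,np.c_[u,v],z);c,sz,ang=cv2.minAreaRect(P[:,:2].astype(np.float32))
        print(l,round(r["p"],2),r["rect"],"mean",P.mean(0),"rect",np.array(c),np.array(sz),ang,d["pixels"][m>0].mean(0).round())
E
python3 look.py w1 tier_center:0.058 tier_handle:0.085
```

```text
time_s: 1.6
tcp_pos: [0.4089, -0.4038, 0.403]
ee_rot: [3.071, 0.652, -0.0]
contact_force: [-0.6, -0.5, 0.2]
gripper_width: 1.001
gripper_force: 0.0
[[ 0.406 -0.873 -0.271  0.483]
 [-0.914 -0.388 -0.121 -0.37 ]
 [ 0.001  0.297 -0.955  0.565]
 [ 0.     0.     0.     1.   ]]
tier_center 0.71 [258.0, 64.6, 363.9, 214.3] mean [ 0.442 -0.365  0.058] rect [ 0.436 -0.367] [0.259 0.128] 10.323613166809082 [193. 181. 205.]
tier_handle 0.56 [262.7, 64.5, 361.1, 215.2] mean [ 0.443 -0.365  0.085] rect [ 0.438 -0.367] [0.247 0.123] 10.004040718078613 [193. 181. 205.]
```

```bash
python3 -m pendant '{"dp":[[1,-1,-0.1],[1,-1,-0.1],[1,-1,-0.1],[1,-1,-0.1],[1,-1,-0.1],[1,-1,-0.1],[1,-1,-0.1],[1,-1,-0.1]],"yaw":[0,0,0,0,0,0,0,0],"claw":[0,0,0,0,0,0,0,0]}'
python3 -m pendant '{"dp":[[0.35,-0.3,0],[0.35,-0.3,0]],"yaw":[0,0],"claw":[0,0]}'
python3 look.py w2 base:0.062 yoke_grip:0.08
```

```text
time_s: 2.55
tcp_pos: [0.5525, -0.0314, 0.4295]
ee_rot: [-3.074, -0.646, 0.004]
contact_force: [1.0, -0.5, 1.0]
gripper_width: 1.002
gripper_force: 0.0
time_s: 2.75
tcp_pos: [0.5959, 0.0587, 0.4294]
ee_rot: [-3.074, -0.646, 0.004]
contact_force: [0.2, -0.5, 0.7]
gripper_width: 1.0
gripper_force: 0.0
[[ 0.403 -0.873 -0.274  0.671]
 [-0.915 -0.385 -0.119  0.092]
 [-0.001  0.299 -0.954  0.591]
 [ 0.     0.     0.     1.   ]]
base 0.82 [247.4, 118.5, 427.8, 274.9] mean [ 0.571 -0.002  0.062] rect [ 0.538 -0.009] [0.318 0.225] 82.10172271728516 [178. 182. 190.]
yoke_grip 0.85 [250.0, 154.9, 413.2, 277.8] mean [0.482 0.019 0.08 ] rect [0.499 0.   ] [0.308 0.13 ] 81.96051025390625 [ 46.  96. 131.]
```

View pics/w2.png

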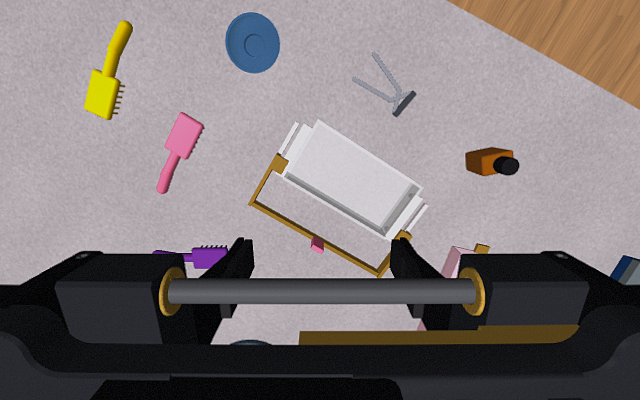

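The wrist view shows the base rim corners at about (318,121), (423,187), (285,178), the pink tab at (317,244), and the pink brush from (163,190) at the handle end to (190,118) at the head.

```bash
python3 - <<'E'
from h import *
import pickle;d=pickle.load(open("w2.pkl","rb"))
print(onz(d,[[163,190],[187,117],[175,150]],.024).round(3))
print(onz(d,[[318,121],[423,187],[285,178]],.062).round(3),onz(d,[317,240],.118).round(3))
print(move([.47,.30,.25]))
E
```

```text
[[0.406 0.337 0.024]
 [0.567 0.331 0.024]
 [0.497 0.336 0.024]]
[[ 0.662  0.096  0.062]
 [ 0.632 -0.137  0.062]
 [ 0.541  0.112  0.062]] [[0.472 0.014 0.118]]
[-0.0548 -0.9017  0.5966]
```

```bash
python3 -m pendant '{"dp":[[0.02,-0.99,0.69],[0.02,-0.99,0.69],[0.02,-0.99,0.69],[0.02,-0.99,0.69],[0.02,-0.99,0.69],[0.02,-0.99,0.69],[0.02,-0.99,0.69],[0.02,-0.99,0.69]],"yaw":[0.21,0.21,0.21,0.21,0.21,0.21,0.21,0.21],"claw":[0,0,0,0,0,0,0,0]}'
python3 look.py w3 brush_neck:0.024
python3 - <<'E'
from h import *
print(monitor.observe()["q"])
E
```

```text
time_s: 3.7
tcp_pos: [0.477, 0.3319, 0.2195]
ee_rot: [3.138, -0.035, -0.014]
contact_force: [0.2, -0.2, 0.1]
gripper_width: 0.996
gripper_force: 0.0
[[-0.022 -0.952 -0.306  0.56 ]
 [-1.     0.022  0.004  0.331]
 [ 0.002  0.306 -0.952  0.381]
 [ 0.     0.     0.     1.   ]]
brush_neck 0.91 [304.9, 104.2, 353.4, 236.4] mean [0.509 0.329 0.024] rect [0.485 0.333] [0.052 0.177] 79.80531311035156 [152. 113. 214.]
brush_neck 0.75 [165.5, 3.1, 215.2, 164.5] mean [0.579 0.488 0.024] rect [0.591 0.488] [0.055 0.177] 88.11485290527344 [  4. 187. 200.]
brush_neck 0.59 [324.9, 301.5, 412.1, 331.3] mean [0.267 0.265 0.024] rect [0.268 0.266] [0.038 0.129] 7.61998987197876 [142.  50. 108.]
[ 4.13014157e-01  4.73407871e-01  1.53813535e+00 -8.56120022e-04
  1.13487487e+00  2.00670185e+00]
```

View pics/w3.png

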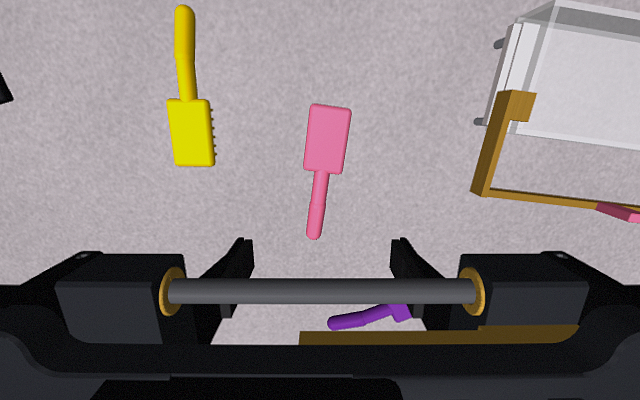

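The brush's handle end is at (314,238), the head's near edge at (323,171) and the head's far end at (331,105).

```bash
python3 - <<'E'
from h import *
import pickle;d=pickle.load(open("w3.pkl","rb"))
P=onz(d,[[314,236],[323.5,172],[331,106]],.027);print(P.round(4))
a=P[2]-P[0];a/=np.linalg.norm(a);print(np.degrees(np.arctan2(a[1],a[0])))
n=P[1]-.022*a;print(n, P[0]+.079*a, P[2]-.102*a)
n[2]=.024-.019+.004
print(move([n[0],n[1],.1]),move(n))
E
```

```text
[[0.4034 0.344  0.027 ]
 [0.4912 0.3293 0.027 ]
 [0.57   0.3188 0.027 ]]
-8.587172386821258
[0.46944026 0.33256349 0.027     ] [0.4814823  0.33218566 0.027     ] [0.46918237 0.33404303 0.027     ]
[-0.0324 -0.0052  0.406 ] [-0.0312 -0.006   0.7094]
```

```bash
python3 -m pendant '{"dp":[[-0.025,-0.006,0.17],[-0.025,-0.006,0.34],[-0.025,-0.006,0.5],[-0.025,-0.006,0.6],[-0.025,-0.006,0.67],[-0.025,-0.006,0.705],[-0.025,-0.006,0.705],[-0.025,-0.006,0.705]],"yaw":[0.055,0.055,0.055,0.055,0.055,0.055,0.055,0.055],"claw":[0,0,0,0,0,0,0,0]}'
python3 -m pendant '{"dp":[[0,0,0],[0,0,0],[0,0,0],[0,0,0],[0,0,0],[0,0,0],[0,0,0],[0,0,0]],"yaw":[0,0,0,0,0,0,0,0],"claw":[1,1,1,1,1,1,1,1]}' 20
```

```text
time_s: 4.6
tcp_pos: [0.4752, 0.3338, 0.0136]
ee_rot: [-3.133, 0.219, -0.004]
contact_force: [0.5, -0.5, 0.1]
gripper_width: 1.0
gripper_force: 0.0
time_s: 5.4
tcp_pos: [0.4732, 0.3343, 0.0122]
ee_rot: [3.134, -0.217, -0.0]
contact_force: [-0.6, 0.2, -0.3]
gripper_width: 0.355
gripper_force: 0.0
```

```bash
python3 -m pendant '{"dp":[[0,0,0],[0,0,0],[0,0,0],[0,0,0]],"yaw":[0,0,0,0],"claw":[1,1,1,1]}'
python3 -m pendant '{"dp":[[0,0,-0.1],[0,0,-0.2],[0,0,-0.35],[0,0,-0.5],[0,0,-0.5]],"yaw":[0,0,0,0,0],"claw":[1,1,1,1,1]}'
python3 - <<'E'
from h import *
# target: base centre (.5865,-.0125), y axis angle 82.7
print(move([.5865,-.0125,.16]))
E
```

```text
time_s: 5.8
tcp_pos: [0.4732, 0.3342, 0.0122]
ee_rot: [3.134, -0.217, -0.0]
contact_force: [0.8, -0.3, 0.7]
gripper_width: 0.224
gripper_force: 19.9
time_s: 6.3
tcp_pos: [0.4774, 0.3363, 0.1686]
ee_rot: [-3.127, 0.216, -0.019]
contact_force: [1.8, -0.1, -1.0]
gripper_width: 0.222
gripper_force: 19.9
[0.5199 1.1018 0.0265]
```

```bash
python3 -m pendant '{"dp":[[0.04,0.1,0],[0.1,0.22,0],[0.16,0.36,0],[0.22,0.5,0],[0.28,0.62,0],[0.33,0.72,0],[0.33,0.72,0]],"yaw":[-0.07,-0.14,-0.21,-0.28,-0.35,-0.4,-0.4],"claw":[1,1,1,1,1,1,1]}'
python3 - <<'E'
from h import *
s=monitor.observe();r=R.from_rotvec(s["ee_rot"]).as_matrix();y=np.degrees(np.arctan2(r[1,0],r[0,0]))
print(y,(y-82.7)/120,move([.585,-.024,.17]))
E
```

```text
time_s: 7.0
tcp_pos: [0.5431, 0.1025, 0.1615]
ee_rot: [2.952, 1.07, 0.0]
contact_force: [0.3, -0.1, -1.4]
gripper_width: 0.221
gripper_force: 19.9
39.85940211441195 -0.35700498237990047 [-0.1631  0.4132 -0.0278]
```

```bash
python3 -m pendant '{"dp":[[-0.05,0.12,-0.02],[-0.1,0.24,-0.02],[-0.15,0.36,-0.02],[-0.163,0.413,-0.02],[-0.163,0.413,-0.02],[-0.163,0.413,-0.02],[-0.163,0.413,-0.02]],"yaw":[-0.07,-0.14,-0.21,-0.28,-0.33,-0.357,-0.357],"claw":[1,1,1,1,1,1,1]}'
python3 look.py w4 base:0.062
cat > y.py <<'E'
from h import *
import sys
g=list(map(float,sys.argv[1:5]))
s=monitor.observe();r=R.from_rotvec(s["ee_rot"]).as_matrix();y=np.degrees(np.arctan2(r[1,0],r[0,0]))
print("yaw",y,"turn",(y-g[3])/120,"dp",move(g[:3]),"tcp",s["tcp_pos"],"q",np.round(s["q"],2))
E
```

```text
time_s: 7.7
tcp_pos: [0.5831, -0.0189, 0.1673]
ee_rot: [-2.354, -2.078, 0.002]
contact_force: [0.1, -0.1, -0.4]
gripper_width: 0.222
gripper_force: 19.9
[[ 0.992 -0.118 -0.039  0.593]
 [-0.124 -0.948 -0.293  0.063]
 [-0.002  0.296 -0.955  0.329]
 [ 0.     0.     0.     1.   ]]
base 0.76 [148.0, 10.1, 405.2, 330.8] mean [0.551 0.068 0.062] rect [ 0.533 -0.003] [0.316 0.236] 81.36495971679688 [132. 149. 164.]
base 0.73 [150.0, 9.6, 303.2, 329.9] mean [0.485 0.087 0.062] rect [0.488 0.003] [0.318 0.148] 82.0708999633789 [ 46.  92. 127.]
```

View pics/w4.png

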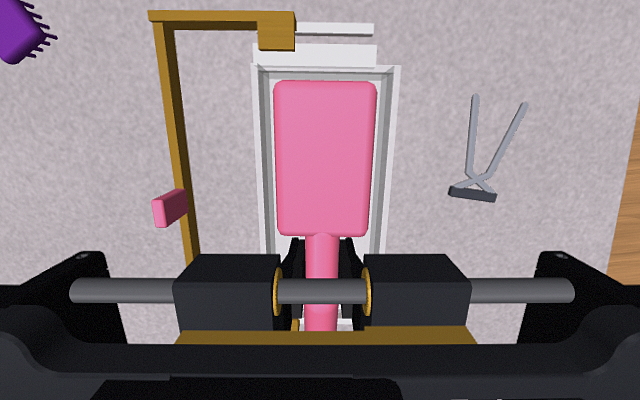

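The brush hangs well aligned over the tray. The tray's far rim corners are at (253,66) and (401,66), and the tab top is at about (166,208).

```bash
python3 - <<'E'
from h import *
import pickle;d=pickle.load(open("w4.pkl","rb"))
P=onz(d,[[252.5,66],[401.5,66.5]],.062);print(P.round(4))
a=P[1]-P[0];print(np.linalg.norm(a));th=np.arctan2(a[1],a[0]);print(np.degrees(th))
y=np.array([-np.sin(th),np.cos(th)]);print(P.mean(0)[:2]-.12*y)
E
python3 y.py .583 -.0247 .023 82.5
```

```text
[[0.5389 0.1134 0.062 ]
 [0.6664 0.0971 0.062 ]]
0.12851774942321334
-7.312879412342639
[ 0.58734602 -0.01378295]
yaw 82.85365004069878 turn 0.002947083672489844 dp [-0.0197  0.0021  0.482 ] tcp [ 0.58331413 -0.01881652  0.16761592] q [-0.22  0.54  1.59  0.    1.01 -0.1 ]
```

```bash
python3 -m pendant '{"dp":[[-0.02,0,0.12],[-0.02,0,0.24],[-0.02,0,0.36],[-0.02,0,0.42],[-0.02,0,0.45],[-0.02,0,0.47],[-0.02,0,0.483],[-0.02,0,0.483]],"yaw":[0,0,0,0,0,0,0,0],"claw":[1,1,1,1,1,1,1,1]}'
python3 -m pendant '{"dp":[[0,0,0],[0,0,0]],"yaw":[0,0],"claw":[1,1]}'
```

```text
time_s: 8.6
tcp_pos: [0.5837, -0.0255, 0.0238]
ee_rot: [2.354, 2.079, 0.001]
contact_force: [0.4, -0.9, -0.8]
gripper_width: 0.22
gripper_force: 19.9
time_s: 8.8
tcp_pos: [0.5838, -0.0257, 0.0243]
ee_rot: [2.353, 2.079, 0.002]
contact_force: [-0.8, 0.2, -1.1]
gripper_width: 0.223
gripper_force: 19.9
```

```bash
python3 -m pendant '{"dp":[[0,0,0.01],[0,0,0.02],[0,0,0.02],[0,0,0.02]],"yaw":[0,0,0,0],"claw":[1,1,1,1]}'
python3 -m pendant '{"dp":[[0,0,0.02],[0,0,0],[0,0,0],[0,0,0],[0,0,0],[0,0,0]],"yaw":[0,0,0,0,0,0],"claw":[0.5,0.5,0.5,0.5,0.5,0.5]}'
```

```text
time_s: 9.2
tcp_pos: [0.5837, -0.0257, 0.0181]
ee_rot: [2.354, 2.079, 0.001]
contact_force: [-0.5, -0.7, 5.3]
gripper_width: 0.222
gripper_force: 19.9
time_s: 9.8
tcp_pos: [0.5832, -0.0255, 0.0173]
ee_rot: [-2.354, -2.08, 0.0]
contact_force: [0.1, 0.2, -0.2]
gripper_width: 0.496
gripper_force: 0.0
```

```bash
python3 -m pendant '{"dp":[[0,0,-0.1],[0,0,-0.25],[0,0,-0.4],[0,0,-0.55],[0,0,-0.7],[0,0,-0.8],[0,0,-0.8]],"yaw":[0,0,0,0,0,0,0],"claw":[0.5,0.5,0.5,0.2,0,0,0]}'
python3 look.py w5 brush_neck:0.03
python3 y.py .44 -.37 .26 10
```

```text
time_s: 10.5
tcp_pos: [0.5862, -0.0261, 0.2628]
ee_rot: [2.347, 2.074, 0.01]
contact_force: [0.9, -0.1, 0.7]
gripper_width: 0.779
gripper_force: 0.0
[[ 0.992 -0.121 -0.026  0.594]
 [-0.123 -0.947 -0.297  0.056]
 [ 0.011  0.297 -0.955  0.425]
 [ 0.     0.     0.     1.   ]]
brush_neck 0.92 [300.5, 106.5, 340.1, 228.3] mean [0.588 0.011 0.03 ] rect [ 0.585 -0.013] [0.176 0.05 ] 81.66773986816406 [151. 111. 215.]
brush_neck 0.6 [30.5, 0.0, 111.2, 73.7] mean [0.301 0.197 0.03 ] rect [0.301 0.199] [0.058 0.089] 25.599029541015625 [142.  46. 108.]
yaw 82.92288291604964 turn 0.6076906909670804 dp [-1.1983 -0.3316 -0.0077] tcp [ 0.58300582 -0.02550787  0.25774367] q [-0.24  0.43  1.5  -0.    1.21 -0.11]
```

View pics/w5.png

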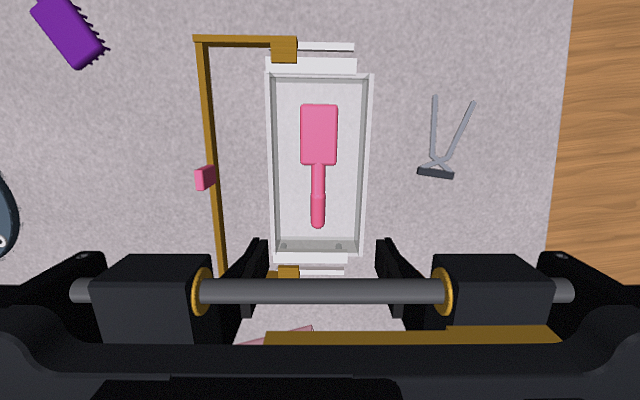

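The brush lies flat and centred in the tray (300–340, 105–228). Next I'll go to the tier.

```bash
python3 -m pendant '{"dp":[[-0.1,-0.03,0],[-0.25,-0.07,0],[-0.4,-0.11,0],[-0.55,-0.15,0],[-0.65,-0.2,0],[-0.65,-0.2,0]],"yaw":[0.07,0.14,0.21,0.28,0.35,0.38],"claw":[0,0,0,0,0,0]}'
python3 y.py .45 -.37 .26 10
python3 - <<'E'
from h import *
import pickle;d=pickle.load(open("w5.pkl","rb"))
P=onz(d,[[266.5,74],[374,74]],.062)
a=P[1]-P[0];th=np.arctan2(a[1],a[0]);print(np.linalg.norm(a),np.degrees(th))
print(P.mean(0)[:2]+.12*np.array([np.sin(th),-np.cos(th)]))
E
```

```text
time_s: 11.2
tcp_pos: [0.4964, -0.2146, 0.2547]
ee_rot: [-2.978, -0.99, 0.007]
contact_force: [-0.1, -0.3, -0.3]
gripper_width: 0.998
gripper_force: 0.0
yaw 36.791827186315274 turn 0.2232652265526273 dp [-0.4342  0.3221 -0.0176] tcp [ 0.49641825 -0.21458024  0.25474174] q [-0.61  0.38  1.6  -0.    1.17  0.32]
0.1266462643030666 -6.989962902186189
[ 0.58828741 -0.01404182]
```

```bash
python3 -m pendant '{"dp":[[-0.13,0.1,0],[-0.26,0.2,-0.01],[-0.38,0.28,-0.02],[-0.434,0.322,-0.02],[-0.434,0.322,-0.02],[-0.434,0.322,-0.02]],"yaw":[0.07,0.14,0.2,0.223,0.223,0.223],"claw":[0,0,0,0,0,0]}'
python3 look.py w6 tier_handle:0.091 tier_center:0.058
```

```text
time_s: 11.8
tcp_pos: [0.454, -0.366, 0.2616]
ee_rot: [-3.124, -0.289, 0.003]
contact_force: [0.1, 0.8, 0.3]
gripper_width: 1.0
gripper_force: 0.0
[[ 0.183 -0.938 -0.294  0.535]
 [-0.983 -0.177 -0.05  -0.351]
 [-0.005  0.298 -0.954  0.423]
 [ 0.     0.     0.     1.   ]]
tier_handle 0.73 [270.4, 87.0, 375.5, 278.1] mean [ 0.454 -0.364  0.091] rect [ 0.45  -0.365] [0.231 0.115] 10.147127151489258 [186. 174. 199.]
tier_center 0.89 [265.4, 87.6, 372.9, 275.7] mean [ 0.446 -0.365  0.058] rect [ 0.442 -0.366] [0.254 0.129] 10.145657539367676 [185. 174. 199.]
```

View pics/w6.png

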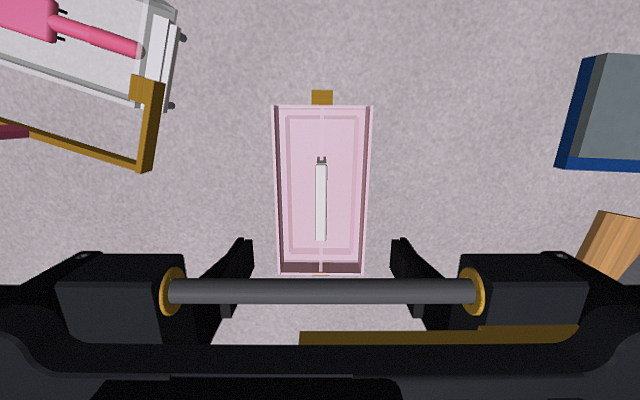

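The handle bar's top runs from (322,165) to (321,240), and the tier is square to the tool.

```bash
python3 - <<'E'
from h import *
import pickle;d=pickle.load(open("w6.pkl","rb"))
P=onz(d,[[322,164.5],[321,240.5]],.091);print(P.round(4))
a=P[0]-P[1];print(np.linalg.norm(a),np.degrees(np.arctan2(a[1],a[0])),P.mean(0))
Q=onz(d,[[273,106],[373,106]],.058);print(Q,Q.mean(0))
E
python3 y.py .4455 -.366 .068 10.3
```

```text
[[ 0.4822 -0.3596  0.091 ]
 [ 0.386  -0.3763  0.091 ]]
0.09762786425009519 9.851516895604297 [ 0.43410467 -0.36799624  0.091     ]
[[ 0.53658346 -0.28832552  0.058     ]
 [ 0.55900433 -0.40853614  0.058     ]] [ 0.54779389 -0.34843083  0.058     ]
yaw 10.703207444239265 turn 0.0033600620353272013 dp [-0.0307 -0.0023  0.6491] tcp [ 0.45487548 -0.36535621  0.26272474] q [-0.87  0.43  1.49  0.    1.22  0.52]
```

```bash
python3 -m pendant '{"dp":[[-0.07,-0.004,0.15],[-0.07,-0.004,0.3],[-0.07,-0.004,0.45],[-0.07,-0.004,0.55],[-0.07,-0.004,0.62],[-0.07,-0.004,0.645],[-0.07,-0.004,0.645],[-0.07,-0.004,0.645]],"yaw":[0,0,0,0,0,0,0,0],"claw":[0,0,0,0,0,0,0.5,1]}' 
python3 -m pendant '{"dp":[[0,0,0],[0,0,0],[0,0,0],[0,0,0],[0,0,0],[0,0,0],[0,0,0],[0,0,0]],"yaw":[0,0,0,0,0,0,0,0],"claw":[1,1,1,1,1,1,1,1]}' 40
python3 -m pendant '{"dp":[[0,0,0],[0,0,0],[0,0,0],[0,0,0],[0,0,0]],"yaw":[0,0,0,0,0],"claw":[1,1,1,1,1]}'
```

```text
time_s: 12.75
tcp_pos: [0.4347, -0.3702, 0.0709]
ee_rot: [3.126, 0.291, 0.002]
contact_force: [0.3, -0.1, 0.5]
gripper_width: 0.895
gripper_force: 0.0
time_s: 13.55
tcp_pos: [0.4336, -0.3696, 0.0698]
ee_rot: [-3.127, -0.289, 0.001]
contact_force: [0.2, 2.8, 1.8]
gripper_width: 0.174
gripper_force: 1.3
time_s: 14.05
tcp_pos: [0.4338, -0.3704, 0.0697]
ee_rot: [3.128, 0.289, 0.0]
contact_force: [0.8, -0.2, -2.6]
gripper_width: 0.159
gripper_force: 40.0
```

```bash
python3 -m pendant '{"dp":[[0,0,-0.05],[0,0,-0.15],[0,0,-0.28],[0,0,-0.4],[0,0,-0.5],[0,0,-0.54],[0,0,-0.54]],"yaw":[0,0,0,0,0,0,0],"claw":[1,1,1,1,1,1,1]}' 
python3 y.py .587 -.0137 .225 82.8
```

```text
time_s: 14.75
tcp_pos: [0.4344, -0.371, 0.2334]
ee_rot: [3.125, 0.289, 0.004]
contact_force: [-0.4, 0.1, -2.6]
gripper_width: 0.154
gripper_force: 40.0
yaw 10.559901353325154 turn -0.6020008220556237 dp [ 0.7182 -1.0777  0.0254] tcp [ 0.43442914 -0.37098436  0.23341125] q [-0.9   0.44  1.56 -0.    1.14  0.48]
```

```bash
python3 -m pendant '{"dp":[[0.04,-0.06,0],[0.11,-0.16,0],[0.2,-0.3,0],[0.29,-0.43,0],[0.37,-0.55,0],[0.42,-0.63,0],[0.43,-0.65,0],[0.43,-0.65,0]],"yaw":[-0.05,-0.11,-0.18,-0.24,-0.3,-0.34,-0.36,-0.36],"claw":[1,1,1,1,1,1,1,1]}' 
python3 y.py .587 -.0137 .225 82.8
```

```text
time_s: 15.55
tcp_pos: [0.5239, -0.1533, 0.2299]
ee_rot: [-2.798, -1.422, 0.004]
contact_force: [-0.5, -0.8, -2.3]
gripper_width: 0.156
gripper_force: 40.0
yaw 53.88519638469438 turn -0.24095669679421347 dp [ 0.4999 -0.1045  0.0162] tcp [ 0.52394342 -0.15333659  0.22989265] q [-0.49  0.41  1.62 -0.    1.11  0.14]
```

```bash
python3 -m pendant '{"dp":[[0.06,-0.01,0],[0.17,-0.03,0],[0.3,-0.06,0],[0.42,-0.085,0],[0.48,-0.1,0],[0.5,-0.104,0],[0.5,-0.104,0],[0.5,-0.104,0]],"yaw":[-0.04,-0.1,-0.16,-0.21,-0.24,-0.24,-0.24,-0.24],"claw":[1,1,1,1,1,1,1,1]}' 
python3 -m pendant '{"dp":[[0,0,0.02],[0,0,0.02],[0,0,0.02]],"yaw":[0,0,0],"claw":[1,1,1]}' 
python3 y.py .587 -.0137 .14 82.8; python3 look.py w7
```

```text
time_s: 16.35
tcp_pos: [0.5878, -0.017, 0.2313]
ee_rot: [-2.363, -2.069, 0.002]
contact_force: [-0.2, -0.0, -2.5]
gripper_width: 0.159
gripper_force: 40.0
time_s: 16.65
tcp_pos: [0.5879, -0.0161, 0.2255]
ee_rot: [-2.362, -2.071, 0.001]
contact_force: [0.3, 0.8, -1.3]
gripper_width: 0.16
gripper_force: 40.0
yaw 82.47864022349809 turn -0.002677998137515895 dp [ 0.0075 -0.0039  0.2851] tcp [ 0.5879279  -0.01607429  0.22551965] q [-0.22  0.47  1.52 -0.    1.14 -0.09]
[[ 0.991 -0.125 -0.04   0.598]
 [-0.131 -0.947 -0.294  0.066]
 [-0.001  0.296 -0.955  0.387]
 [ 0.     0.     0.     1.   ]]
```

View pics/w7.png

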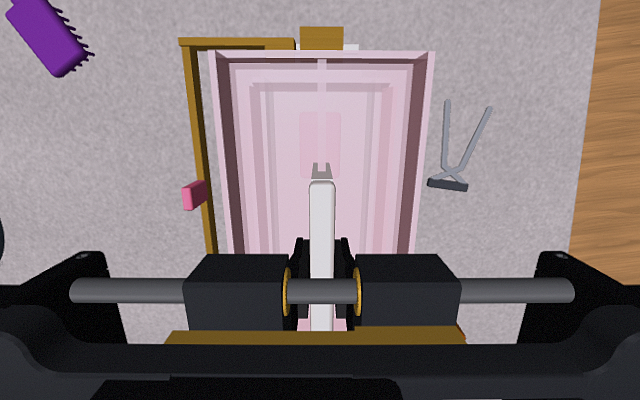

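The tier hangs level. Its far rim corners are at (208,52) and (434,52).

```bash
python3 - <<'E'
from h import *
import pickle;d=pickle.load(open("w7.pkl","rb"))
P=onz(d,[[208,52],[434.5,52]],.2135)
a=P[1]-P[0];th=np.arctan2(a[1],a[0]);print(np.linalg.norm(a),np.degrees(th))
print("tier c",P.mean(0)[:2]+.118*np.array([np.sin(th),-np.cos(th)]))
P=onz(d,[[309,200],[336,200]],.2465);print(P)
E
```

```text
0.12570442410519797 -7.538914435438685
tier c [ 0.58719962 -0.01609535]
[[0.58648482 0.02638568 0.2465    ]
 [0.60036924 0.02455443 0.2465    ]]
```

```bash
python3 -m pendant '{"dp":[[0.0075,-0.002,0.06],[0.0075,-0.002,0.13],[0.0075,-0.002,0.2],[0.0075,-0.002,0.25],[0.0075,-0.002,0.28],[0.0075,-0.002,0.3],[0.0075,-0.002,0.315],[0.0075,-0.002,0.325]],"yaw":[-0.002,-0.002,-0.002,-0.002,-0.002,-0.002,-0.002,-0.002],"claw":[1,1,1,1,1,1,1,1]}' 
python3 -m pendant '{"dp":[[0,0,0.01],[0,0,0.02],[0,0,0.02],[0,0,0.02]],"yaw":[0,0,0,0],"claw":[1,1,1,1]}'
```

```text
time_s: 17.5
tcp_pos: [0.5885, -0.0131, 0.1286]
ee_rot: [2.356, 2.077, 0.001]
contact_force: [0.1, -0.3, -1.9]
gripper_width: 0.153
gripper_force: 40.0
time_s: 17.9
tcp_pos: [0.5882, -0.013, 0.1225]
ee_rot: [2.356, 2.077, 0.0]
contact_force: [0.5, -0.1, -2.2]
gripper_width: 0.154
gripper_force: 40.0
```

```bash
python3 -m pendant '{"dp":[[0,0,0.007],[0,0,0.013],[0,0,0.019],[0,0,0.022],[0,0,0.022],[0,0,0.022]],"yaw":[0,0,0,0,0,0],"claw":[1,1,1,1,1,1]}'
```

```text
time_s: 18.5
tcp_pos: [0.5877, -0.013, 0.1163]
ee_rot: [-2.356, -2.078, 0.001]
contact_force: [-3.4, 0.3, 3.2]
gripper_width: 0.159
gripper_force: 40.0
```

```bash
python3 -m pendant '{"dp":[[0,0,0],[0,0,0],[0,0,0],[0,0,0],[0,0,0]],"yaw":[0,0,0,0,0],"claw":[0.5,0.5,0.5,0.5,0.5]}' 20
python3 -m pendant '{"dp":[[0,0,-0.05],[0,0,-0.15],[0,0,-0.3],[0,0,-0.33],[0,0,-0.33],[0,0,-0.33]],"yaw":[0,0,0,0,0,0],"claw":[0.5,0.5,0.5,0.5,0.5,0.5]}'
python3 look.py w8; python3 y.py .4335 .006 .16 82.8
python3 - <<'E'
import cv2
a=cv2.imread("pics/w8.png");cv2.imwrite("pics/w8c.png",a[:340,100:500])
E
```

```text
time_s: 19.0
tcp_pos: [0.5882, -0.013, 0.1157]
ee_rot: [2.356, 2.078, 0.0]
contact_force: [-0.3, -0.0, -1.4]
gripper_width: 0.47
gripper_force: 0.0
time_s: 19.6
tcp_pos: [0.5871, -0.0129, 0.2138]
ee_rot: [-2.355, -2.077, 0.002]
contact_force: [0.7, -1.0, -0.8]
gripper_width: 0.499
gripper_force: 0.0
[[ 0.992 -0.119 -0.039  0.597]
 [-0.125 -0.948 -0.294  0.069]
 [-0.002  0.296 -0.955  0.376]
 [ 0.     0.     0.     1.   ]]
yaw 82.79956418348762 turn -3.631804269825049e-06 dp [-0.002  -0.514   0.1788] tcp [ 0.58673003 -0.01277632  0.21309848] q [-0.21  0.49  1.54 -0.    1.12 -0.09]
```

View pics/w8c.png

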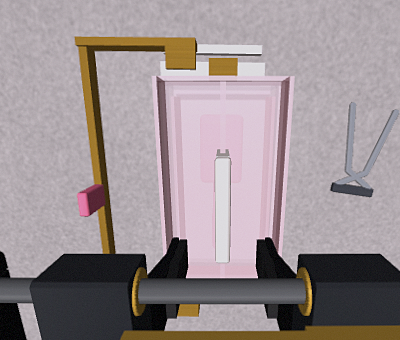

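The tier sits square, its far rim corners at (253,77) and (395,77), and the tab is at about (187,200) with the yoke still out.

```bash
python3 - <<'E'
from h import *
import pickle;d=pickle.load(open("w8.pkl","rb"))
P=onz(d,[[253,77],[395.5,77]],.105)
a=P[1]-P[0];th=np.arctan2(a[1],a[0]);print(np.linalg.norm(a),np.degrees(th))
print("tier c",P.mean(0)[:2]+.118*np.array([np.sin(th),-np.cos(th)]))
th=np.radians(-7.2);c=np.array([.587,-.0137]);X=np.array([np.cos(th),np.sin(th)]);Y=np.array([-X[1],X[0]])
for b in(-.128,-.138):
  for y in(-.012,.012): print(proj(d,[*(c+b*X+y*Y),.118]))
print(c-.165*X)
E
python3 y.py .423 .007 .19 82.8
```

```text
0.12572042926206842 -7.213432558825218
tier c [ 0.58871928 -0.01361859]
[[190.94285673 220.76592575]]
[[187.49157516 197.03948511]]
[[180.78501704 220.75114701]]
[[177.07050083 197.04101614]]
[0.42330107 0.00697998]
yaw 82.79956418348762 turn -3.631804269825049e-06 dp [-0.003  -0.5495  0.0789] tcp [ 0.58673003 -0.01277632  0.21309848] q [-0.21  0.49  1.54 -0.    1.12 -0.09]
```

```bash
python3 -m pendant '{"dp":[[0,-0.1,0],[0,-0.25,0],[0,-0.4,0],[0,-0.5,0],[0,-0.55,0],[0,-0.55,0],[0,-0.55,0]],"yaw":[0,0,0,0,0,0,0],"claw":[1,1,1,1,1,1,1]}'
python3 -m pendant '{"dp":[[0,0,0.1],[0,0,0.2],[0,0,0.3],[0,0,0.37],[0,0,0.39],[0,0,0.39]],"yaw":[0,0,0,0,0,0],"claw":[1,1,1,1,1,1]}'
python3 y.py .423 .007 .095 82.8
```

```text
time_s: 20.35
tcp_pos: [0.4247, 0.0076, 0.2141]
ee_rot: [-2.356, -2.077, 0.0]
contact_force: [0.3, -0.1, -1.1]
gripper_width: 0.022
gripper_force: 0.0
time_s: 20.95
tcp_pos: [0.4249, 0.0075, 0.0967]
ee_rot: [-2.356, -2.076, 0.002]
contact_force: [0.5, -0.1, -0.3]
gripper_width: 0.005
gripper_force: 0.0
yaw 82.79167929113949 turn -6.933924050424404e-05 dp [-0.0024 -0.0062  0.0056] tcp [0.42492876 0.00747732 0.0966742 ] q [-0.25  0.5   2.04  0.    0.6  -0.12]
```

```bash
python3 -m pendant '{"dp":[[0,0.02,0],[0,0.04,0],[0,0.06,0],[0,0.08,0],[0,0.1,0],[0,0.115,0],[0,0.125,0],[0,0.125,0]],"yaw":[0,0,0,0,0,0,0,0],"claw":[1,1,1,1,1,1,1,1]}'
python3 -m pendant '{"dp":[[0,0.01,0],[0,0.02,0],[0,0.025,0],[0,0.025,0]],"yaw":[0,0,0,0],"claw":[1,1,1,1]}'
```

```text
time_s: 21.75
tcp_pos: [0.4625, 0.0028, 0.0978]
ee_rot: [2.356, 2.077, 0.001]
contact_force: [0.7, 0.9, 0.1]
gripper_width: 0.007
gripper_force: 0.0
time_s: 22.15
tcp_pos: [0.4694, 0.0019, 0.0977]
ee_rot: [2.356, 2.077, 0.0]
contact_force: [-0.1, -0.1, -0.0]
gripper_width: 0.008
gripper_force: 0.4
```

```bash
python3 -m pendant '{"dp":[[0,0.01,0],[0,0.02,0],[0,0.03,0],[0,0.04,0],[0,0.04,0]],"yaw":[0,0,0,0,0],"claw":[1,1,1,1,1]}'
python3 look.py w9 yoke_grip:0.08
python3 - <<'E'
import cv2
a=cv2.imread("pics/w9.png");cv2.imwrite("pics/w9c.png",a)
E
```

```text
time_s: 22.65
tcp_pos: [0.4789, 0.0008, 0.0976]
ee_rot: [-2.353, -2.076, 0.005]
contact_force: [-5.6, -0.6, 3.7]
gripper_width: 0.002
gripper_force: 2.7
[[ 0.992 -0.118 -0.042  0.49 ]
 [-0.125 -0.948 -0.293  0.083]
 [-0.005  0.296 -0.955  0.259]
 [ 0.     0.     0.     1.   ]]
yoke_grip 0.9 [337.9, 1.0, 551.3, 253.5] mean [0.543 0.1   0.08 ] rect [0.554 0.061] [0.155 0.115] 82.02835845947266 [ 41.  94. 128.]
```

View pics/w9c.png

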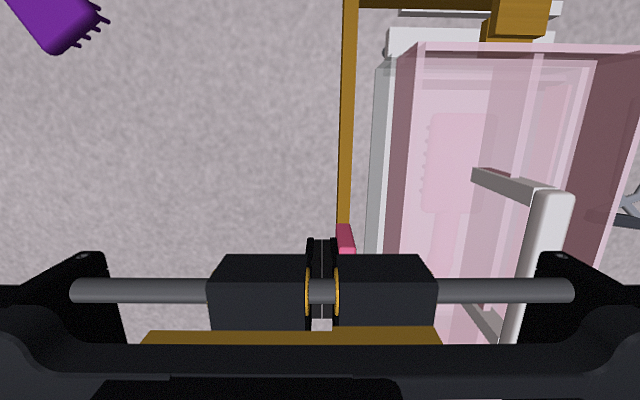

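The finger is against the tab at (345,240), and the hook at (518,20) covers the lug. I'll press a little more to confirm the stop.

```bash
python3 -m pendant '{"dp":[[0,0.01,0],[0,0.015,0],[0,0.015,0],[0,0.015,0]],"yaw":[0,0,0,0],"claw":[1,1,1,1]}'
```

```text
time_s: 23.15
tcp_pos: [0.4789, 0.001, 0.0973]
ee_rot: [-2.348, -2.072, 0.014]
contact_force: [-11.6, -0.7, 10.1]
gripper_width: 0.005
gripper_force: 6.1
```

```bash
python3 -m pendant '{"dp":[[0,-0.03,0],[0,-0.07,0],[0,-0.07,-0.12],[0,-0.07,-0.26],[0,-0.07,-0.4],[0,-0.07,-0.4],[0,-0.07,-0.4]],"yaw":[0,0,0,0,0,0,0],"claw":[1,1,1,1,0.5,0.5,0.5]}'
python3 y.py .588 -.0132 .2 82.8
```

```text
time_s: 23.85
tcp_pos: [0.4654, 0.0025, 0.2188]
ee_rot: [2.354, 2.075, 0.004]
contact_force: [-0.7, -0.2, 0.2]
gripper_width: 0.195
gripper_force: 0.0
yaw 82.80534046795897 turn 4.450389965811041e-05 dp [-0.0007  0.4118  0.0643] tcp [0.4653772  0.00250646 0.21878413] q [-0.24  0.32  1.83  0.    0.99 -0.11]
```

```bash
python3 -m pendant '{"dp":[[0,0.1,0],[0,0.24,0],[0,0.36,0],[0,0.412,0],[0,0.412,0],[0,0.412,0],[0,0.412,0]],"yaw":[0,0,0,0,0,0,0],"claw":[0.4,0.4,0.4,0.4,0.4,0.4,0.4]}'
python3 -m pendant '{"dp":[[0,0,0.08],[0,0,0.17],[0,0,0.25],[0,0,0.3],[0,0,0.325],[0,0,0.335],[0,0,0.335]],"yaw":[0,0,0,0,0,0,0],"claw":[0.4,0.4,0.4,0.4,0.4,0.4,0.4]}'
python3 -m pendant '{"dp":[[0,0,0],[0,0,0],[0,0,0],[0,0,0],[0,0,0],[0,0,0],[0,0,0],[0,0,0]],"yaw":[0,0,0,0,0,0,0,0],"claw":[1,1,1,1,1,1,1,1]}' 40
```

```text
time_s: 24.55
tcp_pos: [0.5851, -0.0124, 0.2166]
ee_rot: [-2.354, -2.076, 0.003]
contact_force: [-0.5, 0.5, 0.5]
gripper_width: 0.595
gripper_force: 0.0
time_s: 25.25
tcp_pos: [0.587, -0.0129, 0.1176]
ee_rot: [2.356, 2.078, 0.0]
contact_force: [-0.1, -0.6, -0.0]
gripper_width: 0.6
gripper_force: 0.0
time_s: 26.05
tcp_pos: [0.5874, -0.0129, 0.1174]
ee_rot: [2.356, 2.077, 0.0]
contact_force: [-0.0, -0.1, 0.8]
gripper_width: 0.151
gripper_force: 40.0
```

```bash
python3 -m pendant '{"dp":[[0,0,-0.008],[0,0,-0.016],[0,0,-0.024],[0,0,-0.03],[0,0,-0.03],[0,0,-0.03]],"yaw":[0,0,0,0,0,0],"claw":[1,1,1,1,1,1]}'
```

```text
time_s: 26.65
tcp_pos: [0.5864, -0.0128, 0.1256]
ee_rot: [-2.355, -2.077, 0.002]
contact_force: [-0.8, -0.1, -7.6]
gripper_width: 0.158
gripper_force: 40.0
```

```bash
python3 -m pendant '{"dp":[[0,0,-0.006],[0,0,-0.012],[0,0,-0.017],[0,0,-0.017],[0,0,-0.017],[0,0,-0.017]],"yaw":[0,0,0,0,0,0],"claw":[1,1,1,1,1,1]}'
python3 -m pendant '{"dp":[[0,0,0],[0,0,0],[0,0,0],[0,0,0],[0,0,0],[0,0,0],[0,0,0],[0,0,0]],"yaw":[0,0,0,0,0,0,0,0],"claw":[1,1,1,1,1,1,1,1]}'
```

```text
time_s: 27.25
tcp_pos: [0.5865, -0.0128, 0.1309]
ee_rot: [-2.355, -2.077, 0.002]
contact_force: [-1.3, 0.1, -12.3]
gripper_width: 0.161
gripper_force: 40.0
time_s: 28.05
tcp_pos: [0.5867, -0.0128, 0.1312]
ee_rot: [-2.356, -2.077, 0.001]
contact_force: [-3.6, 0.6, -13.1]
gripper_width: 0.152
gripper_force: 40.0
```

```bash
python3 -m pendant '{"dp":[[0,0,0],[0,0,0],[0,0,0],[0,0,0],[0,0,0]],"yaw":[0,0,0,0,0],"claw":[1,1,1,1,1]}'
python3 -m pendant '{"dp":[[0,0,0.008],[0,0,0.016],[0,0,0.024],[0,0,0.032],[0,0,0.04],[0,0,0.047],[0,0,0.05],[0,0,0.05]],"yaw":[0,0,0,0,0,0,0,0],"claw":[1,1,1,1,1,1,1,1]}'
```

```text
time_s: 28.55
tcp_pos: [0.5868, -0.0128, 0.1312]
ee_rot: [-2.356, -2.077, 0.001]
contact_force: [-2.8, 0.9, -11.8]
gripper_width: 0.157
gripper_force: 40.0
time_s: 29.35
tcp_pos: [0.589, -0.0135, 0.1174]
ee_rot: [2.354, 2.075, 0.004]
contact_force: [-0.6, -0.9, 0.9]
gripper_width: 0.157
gripper_force: 40.0
```

```bash
python3 -m pendant '{"dp":[[0,0,0.003],[0,0,0.003],[0,0,0],[0,0,0],[0,0,0],[0,0,0],[0,0,0]],"yaw":[0,0,0,0,0,0,0],"claw":[1,1,0.5,0.5,0.5,0.5,0.5]}' 20
python3 -m pendant '{"dp":[[0,0,-0.05],[0,0,-0.15],[0,0,-0.3],[0,0,-0.4],[0,0,-0.4],[0,0,-0.4],[0,0,-0.4]],"yaw":[0,0,0,0,0,0,0],"claw":[0.5,0.5,0.5,0.5,0.5,0.5,0.5]}'
python3 look.py w10
```

```text
time_s: 30.05
tcp_pos: [0.5872, -0.0129, 0.1162]
ee_rot: [2.356, 2.078, 0.0]
contact_force: [-0.1, -0.9, -0.4]
gripper_width: 0.472
gripper_force: 0.0
time_s: 30.75
tcp_pos: [0.586, -0.0127, 0.2348]
ee_rot: [-2.355, -2.076, 0.003]
contact_force: [-0.3, -0.2, 0.0]
gripper_width: 0.502
gripper_force: 0.0
[[ 0.992 -0.119 -0.04   0.596]
 [-0.125 -0.948 -0.293  0.069]
 [-0.003  0.296 -0.955  0.397]
 [ 0.     0.     0.     1.   ]]
```

View pics/w10.png

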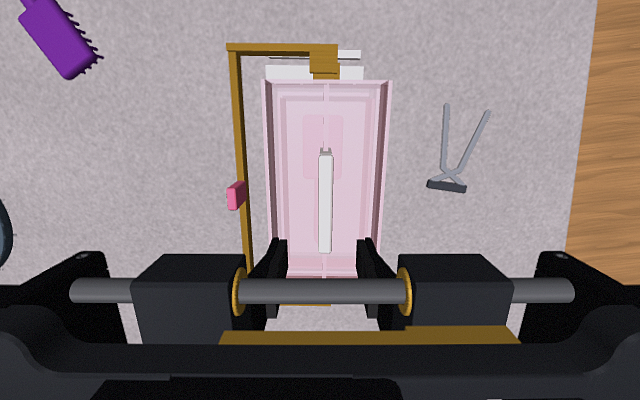

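The tier is seated square with rim corners at (263,81) and (391,81). The hook at (324,60) covers the lug, the yoke is home, and the gripper is clear.

```bash
python3 -c "
from cell import ticket
print(ticket.sign_off())"
```

```text
the job is handed in; nothing more can be done
None
```

The job is handed in: the brush is in the bottom tier, the top tier is seated and locked, and a pull of about 12 N was held for over a second (yoke up about 10 mm by the arm's readings); the tier was then let down and let go, but no verdict came back.

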